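# Back the ratchet turntable off one notch

## Robot

A 6-joint arm with a two-finger parallel gripper is mounted at the origin on the work surface. World frame = base frame: x ahead of the robot, y to its left, z up, the work surface at z = 0. Lengths are in m, angles in rad, forces in N, time in s.
With the tool pointing down it reaches from about 0.275 to 0.825 m from the base axis. Payload 4.9 kg.
Tool frame: the origin (TCP) lies midway between the tips of the shut fingers; the grasp point (between the pads) lies 19 mm behind it (grip_point_offset is the distance from the TCP to the grasp point, in m); z points along the fingers, y is the line along which they close (so a half turn about z gives the same grasp; the last joint's range is limited). The gripper opens to 85 mm and grips with 20 to 120 N. Pads are 22 mm wide; open, the fingers measure 114 mm over their backs; the gripper's body (76 mm by 85 mm) begins 54 mm behind the grasp point. The pads swing forward as they close: fully open they stand 13 mm farther back than shut.
Start: joints at [-1.363, 0.326, -0.193, 1.052, 0, 1.437], TCP at [0.184, -0.518, 0.205] pointing down, gripper open.
Joint ranges: [-2.65, 2.65], [-0.97, 1.79], [-1.3, 1.35], [-1.93, 2.1], [-1.47, 1.37], [-3.14, 3.14]. Speed limits (rad/s): [2.57, 2.57, 3.14, 3.14, 3.14, 3.14].

## Interface

Orientations are given as a rotation vector (axis times angle).
In Python, from cell import * gives the robot as it stands. Calls block until the motion is done:
- movep(position, orientation): joint-space move of the TCP to a pose.
- move_l(position, velocity=0.15, rot=None, until_force=None): straight line of the TCP; rot=None keeps the orientation; velocity is the mean speed in m/s. With until_force (N) it stops when the force on the tool has changed by that much, and returns True; else False.
- set_joints(angles): joint-space move.
- let_go() and grab(newtons=None): open the fingers fully, or close them until they stop; newtons is the grip in N (None keeps the last).
- sleep(seconds).
- ik(position, orientation): joint angles nearest the present ones, or None.
- get_state(): the state.
- grab_frame(name): name is "side" or "top" or "wrist"; returns a dict with "img" (384x512x3 uint8, red, green, blue), "fx", "fy", "cx", "cy" (pixels), "cam_to_world" (4x4, takes a point from camera to world coordinates); the wrist camera has in their place "T_tool_cam" (4x4, takes a point from camera to tool coordinates, whose origin is the TCP and whose axes are the flange's). Camera axes: x right, y down, z forward; pixel columns grow to the right and rows downward; lengths in m; the calibration is good to about 2 mm. The wrist camera is an equidistant fisheye: a pixel r from the principal point sees the ray r / f radians off the axis. A picture is of the moment at which its call begins: read the wrist's pose just before it. There is no depth.
A pose or a line that the arm cannot do raises MotionError and nothing moves.
- sign_off(): hands the job in; it is judged then, once.
Trained networks look in the newest picture that a camera, given by its name, has taken for a name from the list of things; names that differ only in an ending like _2 or _b are one class to them, and where a whole thing is asked for, a point or a joint stands for the part that bears it (a point fixed in the world has none). Each returns a list of dicts, best first, with "score" (0 to 1); they miss things now and then, are a little off and sometimes report something else, mostly with a low value. They report only what shows in the picture. A call takes as long as a camera call. They do not tell look-alikes from the thing itself.
- spot_in(camera, name): "centre" ([column, row] in pixels, amid what is visible of it).
- silhouettes(camera, name): "mask" (384x512 bool, what is visible of it) and "centre" ([column, row] in pixels, amid what is visible of it).
- tip_of(camera, name): "centre" ([column, row] in pixels: a listed point, or the origin of a listed thing).
The state is a dict: "clock": time; "q": joint angles; "joint_velocities": joint speeds; "tau": joint torques, N m; "position": TCP position; "eef_rot": TCP orientation; "contact_force": force on the tool from outside, world axes, zero at the start; "wrist_torque": the same for the moment, N m; "finger_gap": opening from 0.0 (shut) to 1.0 (fully open); "grasp_force": force on a finger pad.
Only numpy, scipy, OpenCV 4.12 (cv2) and the standard library are available. Lean on these libraries where they do the work, as an engineer would, in place of code of your own. Each camera call takes 0.05 s, during which the arm holds its last target. There are 200 camera calls.

## Task

The welding turntable has been fed one notch too far. With your fingertip tip the yellow ratchet pawl up out of its notch by the red ball, all the way back against its stop, so that it stays there by itself, push the wheel back exactly one notch (clockwise seen from above) by one of its orange-capped pins, then tip the pawl back down until its nose drops fully home into the next notch. Only push: do not lift or carry anything, keep the little steel tree standing where it is on the wheel, and leave everything else on the bench alone.

Things in the scene. Friction and masses are not known exactly. Their poses are not given: they have to be found in the camera images.
- turntable: Fixed blue base plate of the ratchet turntable, 180 (x) x 420 (y, -215 to +205) x 20 mm. Origin on the wheel's axis at bench level, z up. Stands elsewhere and turned (yaw) on each run, but does not move. The offsets in these notes are in its frame. The pawl is at its -y side, a loose tin on its +y end.
- wheel (a joint): Wheel angle about the vertical, rad, positive counterclockwise from above; within 0.04 of 0 at the start. One notch is 30 degrees (0.524), so one notch back is -0.524; the pawl's nose has about 0.06 of play either way in a notch. With the pawl down the wheel is locked clockwise but clicks counterclockwise. Stiff (0.25 N m, some 3 N at a pin), it stays where it is left.
- wheel_center (a point): Point on the wheel's axis at the top of its flat disc (radius 100 mm), 60 mm above the bench. Round the disc stand 12 saw teeth, radius 98 to 118 mm, 15 mm high, tops level with the disc, steep on the clockwise side and sloped on the other.
- pin_near (a point): Top of an upright steel pin fixed on the wheel, 82 mm from the axis, toward the base's -x at the start; 14 mm diameter shaft with an 18 mm diameter orange cap 8 mm high, 36 mm tall in all above the disc (top 96 mm above the bench). Turns with the wheel. Pushing it toward base +y turns the wheel back (clockwise).
- pin_far (a point): Top of the second, identical pin, across the axis from the first (toward base +x at the start). Pushing it toward base -y turns the wheel back (clockwise).
- pawl (a joint): Angle of the yellow pawl, rad: 0 = down, nose in the notch (start); grows as the nose lifts, to a stop at 1.05. Hinge along base x at y = -150, z = 75 mm. Weighted by its ball: below about 0.55 it falls down, above about 0.7 it falls back on its stop and stays. Clear of the teeth above 0.4. Needs a few N at the ball. If the nose lands on a tooth top it rests near 0.3.
- pawl_ball (a point): Centre of the red ball (26 mm) on the pawl's steel stem (10 mm thick), 74 mm from the hinge. Pawl down: at base x = 0, y = -113, z = 139 mm, over the wheel's rim; lying back: about y = -187, z = 139 mm. Push it toward base -y (away from the wheel) to lift the nose and tip the pawl back, toward +y to tip it down again.
- pawl_nose (a point): Middle of the underside of the pawl's nose, 41 mm from the hinge toward the wheel and 27 mm below it (pawl down); the nose is 11 mm wide along the rim. With the pawl lying back the nose stands up between ball and wheel, reaching 121 mm above the bench: a finger lower than that, drawn back toward the wheel, would drag the pawl down again, so withdraw upward.
- tree: Loose workpiece standing upright in the middle of the wheel: a small steel tree of two crossed plates, 86 mm tall in all and up to 62 mm wide, on a round foot of 72 mm diameter, 6 mm thick, 0.3 kg. Origin at the centre of the foot's underside, z up. It rides round with the wheel.
- tin: Blue jar of small parts, 42 mm diameter, 45 mm tall, on the base plate's +y end. Origin under its centre. Bystander.
- hammer: Hammer lying on the bench, right of the turntable. Bystander.
- brush: Brush lying on the bench, left of the turntable. Bystander.
- spray: Green spray can, 60 mm diameter, 170 mm tall, right of the turntable. Bystander.
- magnet: Red stepped welding magnet, 75 x 20 x 38 mm, near left of the turntable. Bystander.
Not all that is in view belongs to the job. What is shaped like the tree but blue or pink is not meant.

How it is judged:
By the outcome, as a careful person would: the job done as asked, in the order asked, and still so for the second after the job is handed in, with the robot touching nothing.
It also fails if it takes over 58 s, if anything falls off the work surface, if the arm or the gripper's body presses on something with over 40 N, if the wrist force passes 120 N, or if a joint passes its speed limit or range.

## Working session

There is one attempt and no reset: what is moved stays moved. The work goes in short steps, each a Python script; the robot and the scene stay as the last script left them, time stands still between calls to the robot, and variables do not carry over. Pictures are saved under pics/ and viewed, at most 10 in all, crops included, and the job is handed in when it is done.

```bash
mkdir -p pics; ls; cat > h.py <<'E'
from cell import *
import numpy as np, cv2
def save(f,n,crop=None,s=1):
    im=f["img"][:,:,::-1]
    if crop: im=im[crop[1]:crop[3],crop[0]:crop[2]]
    cv2.imwrite("pics/"+n,cv2.resize(im,None,fx=s,fy=s))
def ray(f,px):
    T=np.array(f["cam_to_world"]); d=np.array([(px[0]-f["cx"])/f["fx"],(px[1]-f["cy"])/f["fy"],1])
    return T[:3,3],T[:3,:3]@d
def at_z(f,px,z):
    o,d=ray(f,px); return o+d*(z-o[2])/d[2]
def proj(f,p):
    T=np.linalg.inv(np.array(f["cam_to_world"])); c=T[:3,:3]@p+T[:3,3]
    return [c[0]/c[2]*f["fx"]+f["cx"],c[1]/c[2]*f["fy"]+f["cy"]]
E
python3 - <<'E'
from h import *
a=grab_frame("top"); b=grab_frame("side")
im=np.hstack([a["img"],b["img"]])[:,:,::-1]
cv2.imwrite("pics/a.png",cv2.resize(im,(800,300)))
save(a,"top.png",s=1.5);save(b,"side.png",s=1.5)
for n,z in [("wheel_center",.06),("pin_near",.096),("pin_far",.096),("pawl_ball",.139),("pawl_nose",.048),("tree",.06),("tin",.02)]:
  for c,f in (("top",a),("side",b)):
    for r in tip_of(c,n)[:3]: print(n,c,round(r["score"],2),np.round(r["centre"]),np.round(at_z(f,r["centre"],z),3))
for f in(a,b): print(np.round(f["cam_to_world"],2).tolist())
print(get_state())
E
```

```text
pics
wheel_center top 0.95 [251. 198.] [0.578 0.    0.06 ]
wheel_center top 0.35 [143. 260.] [0.342 0.402 0.06 ]
wheel_center side 0.9 [245. 203.] [ 0.588 -0.006  0.06 ]
pin_near top 0.76 [247. 214.] [0.513 0.013 0.096]
pin_near side 0.91 [269. 203.] [ 0.503 -0.001  0.096]
pin_far top 0.91 [254. 174.] [ 0.664 -0.012  0.096]
pin_far side 0.89 [225. 184.] [ 0.67  -0.024  0.096]
pin_far side 0.52 [265. 165.] [ 0.596 -0.174  0.096]
pawl_ball top 0.66 [284. 195.] [ 0.581 -0.12   0.139]
pawl_ball side 0.47 [265. 162.] [ 0.578 -0.137  0.139]
pawl_nose top 0.49 [248. 214.] [0.515 0.01  0.048]
pawl_nose top 0.42 [280. 198.] [ 0.578 -0.113  0.048]
pawl_nose side 0.43 [264. 187.] [ 0.571 -0.118  0.048]
tree top 0.79 [254. 262.] [ 0.337 -0.014  0.06 ]
tree top 0.67 [221. 259.] [0.348 0.112 0.06 ]
tree top 0.6 [263. 139.] [ 0.807 -0.045  0.06 ]
tree side 0.93 [320. 238.] [0.324 0.034 0.06 ]
tree side 0.93 [294. 274.] [0.346 0.186 0.06 ]
tree side 0.69 [246. 204.] [ 0.583 -0.001  0.06 ]
tin top 0.5 [209. 196.] [0.588 0.16  0.02 ]
tin side 0.73 [223. 249.] [0.574 0.167 0.02 ]
[[0.0, -0.99, 0.11, 0.
[... 175 characters left out ...]
, 0.0, 1.0]]
{'clock': 0.8, 'q': array([-1.36320718e+00,  3.26159416e-01, -1.92584539e-01,  1.05199061e+00,
        1.58944284e-05,  1.43661301e+00]), 'joint_velocities': array([-0.00111493,  0.00049573, -0.00050709,  0.00012208,  0.00110584,
        0.0008164 ]), 'tau': array([ 3.71291790e-04, -4.43272948e+01,  2.62745726e+01,  9.46686523e-04,
       -1.52164625e-05,  1.11999050e-07]), 'position': array([ 0.18436826, -0.51821456,  0.20550884]), 'eef_rot': array([3.09577337e+00, 5.34235459e-01, 2.85091792e-05]), 'contact_force': array([ 0.36028432, -0.13293607, -0.65593936]), 'wrist_torque': array([ 0.00564581,  0.04568518, -0.02989778]), 'grasp_force': 0.0, 'finger_gap': 1.0060965467310852}
```

View pics/side.png

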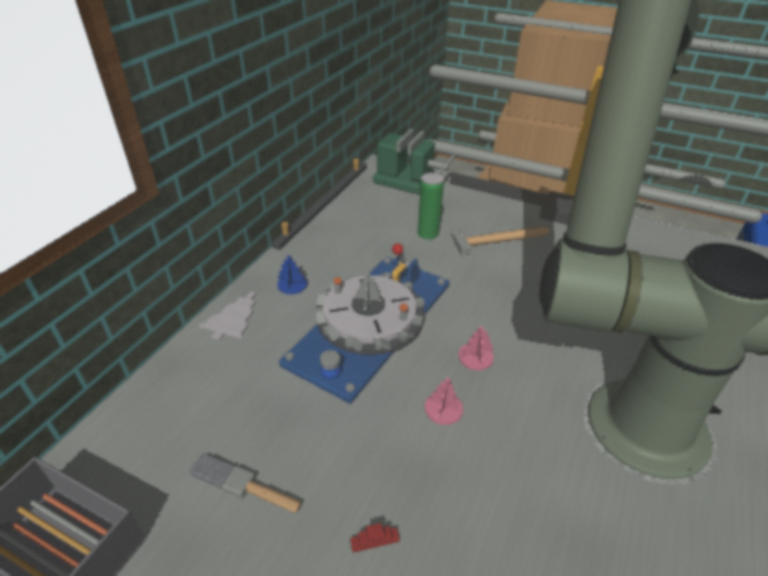

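```bash
python3 -c "
import cv2;a=cv2.imread('pics/top.png');cv2.imwrite('pics/topc.png',cv2.resize(a[180:420,240:560],None,fx=2.4,fy=2.4))"
```

```text
(no output)
```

View pics/topc.png

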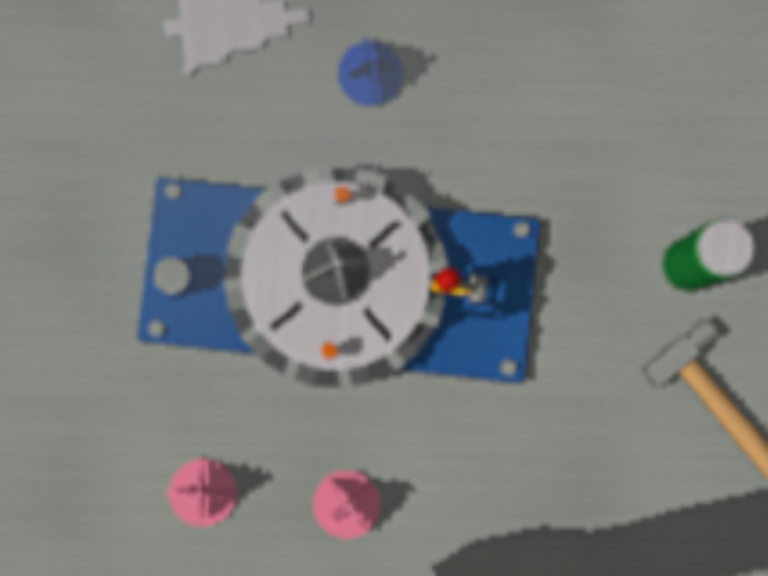

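The side view shows the turntable with the steel tree at native (246,204), the red ball at (265,162) and orange pins at (225,184) and (269,203). The trees off the wheel are decoys: blue at (194,180) and pink at (320,238) and (294,274). The top view agrees, with the ball at (284,195) next to the yellow pawl on the wheel's -y side. Next I'll fit the base pose from the plate corners and take a closer wrist look.

```bash
cat >> h.py <<'E'
from scipy.spatial.transform import Rotation as R
def rv(yaw): return np.pi*np.array([np.cos(yaw/2),np.sin(yaw/2),0])
def wproj(f,st,p):   # fisheye world->pixel
    T=np.eye(4);T[:3,:3]=R.from_rotvec(st["eef_rot"]).as_matrix();T[:3,3]=st["position"]
    M=np.linalg.inv(T@np.array(f["T_tool_cam"])); c=M[:3,:3]@p+M[:3,3]
    th=np.arctan2(np.hypot(c[0],c[1]),c[2]);k=th/np.hypot(c[0],c[1])
    return np.array([f["cx"]+f["fx"]*k*c[0],f["cy"]+f["fy"]*k*c[1]])
def wat_z(f,st,px,z):
    T=np.eye(4);T[:3,:3]=R.from_rotvec(st["eef_rot"]).as_matrix();T[:3,3]=st["position"]
    M=T@np.array(f["T_tool_cam"]); u=np.array([(px[0]-f["cx"])/f["fx"],(px[1]-f["cy"])/f["fy"]]);th=np.hypot(*u)
    d=M[:3,:3]@np.array([*(u/th*np.sin(th)),np.cos(th)]); o=M[:3,3]
    return o+d*(z-o[2])/d[2]
E
python3 - <<'E'
from h import *
f=grab_frame("top")
cs=[(157,177),(540,218),(525,383),(138,340)]
P=[at_z(f,(160+u/3.6,120+v/3.6),.02)[:2] for u,v in cs]
print(np.round(P,3)); 
# model corners (x,y): TL=(+90,+205) TR=(+90,-215) BR=(-90,-215) BL=(-90,205)
m=np.array([(.09,.205),(.09,-.215),(-.09,-.215),(-.09,.205)])
P=np.array(P); a=m-m.mean(0); b=P-P.mean(0)
yaw=np.arctan2((a[:,0]*b[:,1]-a[:,1]*b[:,0]).sum(),(a*b).sum())
Rm=np.array([[np.cos(yaw),-np.sin(yaw)],[np.sin(yaw),np.cos(yaw)]])
c=P.mean(0)-Rm@m.mean(0); print("yaw",yaw,"c",c,np.round(P-(m@Rm.T+c),4))
grab(20)
movep([c[0]-.03,c[1],.36],rv(np.pi/2+yaw))
st=get_state(); w=grab_frame("wrist"); save(w,"w1.png",s=1.5); np.save("st1.npy",[st["position"],st["eef_rot"]])
print(st["clock"],st["position"],st["q"])
for n,z in [("wheel_center",.06),("pin_near",.096),("pin_far",.096),("pawl_ball",.139),("tin",.02)]:
  for r in tip_of("wrist",n)[:2]: print(n,round(r["score"],2),np.round(r["centre"]),np.round(Rm.T@(wat_z(w,st,r["centre"],z)[:2]-c),4))
E
```

```text
[[ 0.693  0.184]
 [ 0.65  -0.232]
 [ 0.471 -0.214]
 [ 0.516  0.202]]
yaw -0.1050456779177394 c [ 0.58309335 -0.0101909 ] [[-0.0009 -0.0006]
 [-0.0002  0.0013]
 [ 0.0001  0.0006]
 [ 0.001  -0.0013]]
3.925 [ 0.55301342 -0.01106561  0.35970831] [-1.53299575e-01  2.84560254e-01  1.38191769e-01  1.42484756e+00
 -2.75596721e-04  1.52394370e+00]
pin_near 0.97 [219. 152.] [-0.0815  0.0007]
pin_far 0.65 [331. 153.] [0.0843 0.0005]
pawl_ball 0.54 [277. 236.] [ 0.0031 -0.1139]
tin 0.86 [261.  47.] [-0.0188  0.1713]
tin 0.61 [274. 151.] [ 0.0039 -0.0073]
```

View pics/w1.png

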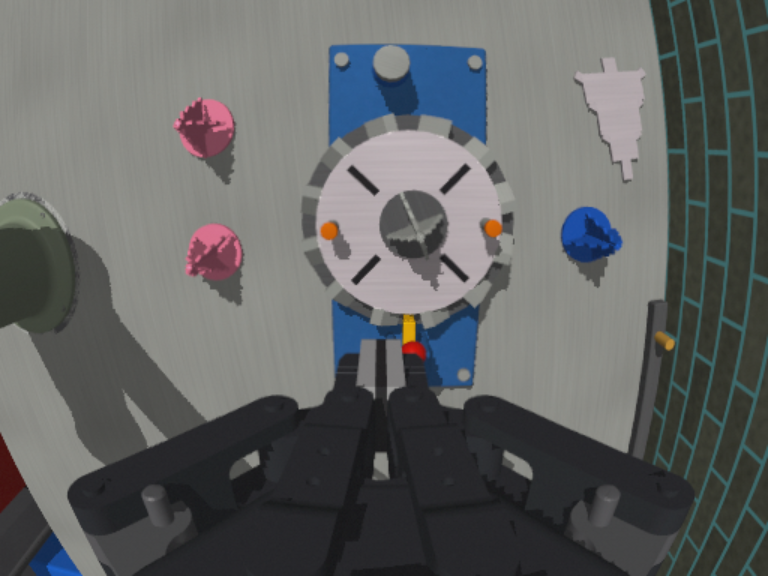

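The wrist view agrees with the model: pins at native (219,152) and (331,153) give base (∓82, 0), the ball is at (277,236), and the steel tree is on the hub at (274,150). So the wheel is at about 0. Now I'll tip the pawl back.

```bash
cat >> h.py <<'E'
yaw=-0.105; C=np.array([.5837,-.0102]); Rm=np.array([[np.cos(yaw),-np.sin(yaw)],[np.sin(yaw),np.cos(yaw)]])
O=rv(np.pi/2+yaw)
def W(x,y,z): return [*(Rm@np.array([x,y])+C),z]
def F(): return np.round(get_state()["contact_force"],1)
E
python3 - <<'E'
from h import *
movep(W(.001,-.074,.22),O)
move_l(W(.001,-.074,.132),.12); print(F())
print(move_l(W(.001,-.112,.132),.05),F())
move_l(W(.001,-.156,.132),.06); print(F())
move_l(W(.001,-.161,.132),.03,until_force=8); sleep(.3);print(F(),get_state()["position"],W(.001,-.161,.132))
move_l(W(.001,-.155,.132),.05)
move_l(W(.001,-.155,.26),.2)
movep(W(-.1,-.03,.30),O)
st=get_state(); w=grab_frame("wrist"); save(w,"w2.png",s=1.5)
s=grab_frame("side"); save(s,"s2.png",(170,120,350,290),4)
for r in tip_of("wrist","pawl_ball")[:2]: print(r["score"],r["centre"],Rm.T@(wat_z(w,st,r["centre"],.139)[:2]-C))
for r in tip_of("side","pawl_ball")[:2]: print(r["score"],r["centre"],Rm.T@(at_z(s,r["centre"],.139)[:2]-C))
print(proj(s,np.array(W(0,-.187,.139))),st["clock"])
E
```

```text
[-0.2 -0.3  0.2]
False [-0.1  0.1 -0.1]
[-0.4 -0.1  0.4]
[ 0.8 -0.5  1.3] [ 0.56781684 -0.17032695  0.13201793] [np.float64(0.5678205383812984), np.float64(-0.17041810977133698), 0.132]
0.62 [335.2, 236.7] [ 0.00066404 -0.1142082 ]
0.53 [264.4, 162.2] [ 0.01055552 -0.12500628]
[np.float64(276.28243978701744), np.float64(154.2152673471738)] 9.9583
```

View pics/s2.png

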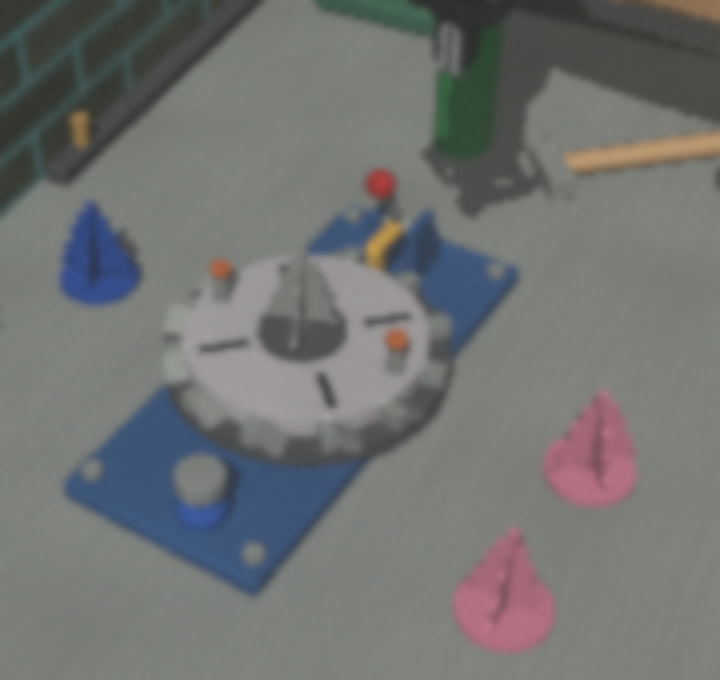

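The pawl is still down, with the ball at side px (264,162). I'll repeat slowly, logging force and taking small frames.

```bash
python3 - <<'E'
from h import *
ims=[]
def snap():
    s=grab_frame("side"); ims.append(cv2.resize(s["img"][110:210,215:315,::-1],None,fx=2.6,fy=2.6,interpolation=cv2.INTER_CUBIC))
print(get_state()["finger_gap"])
movep(W(.002,-.074,.22),O)
move_l(W(.002,-.074,.132),.15); snap()
for y in (-.09,-.1,-.112,-.125,-.14):
    move_l(W(.002,y,.132),.05); print(y,F(),np.round(Rm.T@(get_state()["position"][:2]-C),4))
    if y in(-.1,-.112,-.125,-.14): snap()
snap()
cv2.imwrite("pics/m1.png",np.vstack([np.hstack(ims[:3]),np.hstack(ims[3:6])]))
print(get_state()["clock"])
E
```

```text
0.0024509121586300804
-0.09 [-0.3  0.6 -0.2] [ 0.002  -0.0905]
-0.1 [0.7 0.4 0.4] [ 0.002  -0.1003]
-0.112 [-1.  -0.9  0.4] [ 0.002  -0.1124]
-0.125 [ 0.1  0.9 -0.4] [ 0.002  -0.1254]
-0.14 [-0.3  0.1 -0.1] [ 0.002  -0.1404]
13.8667
```

View pics/m1.png

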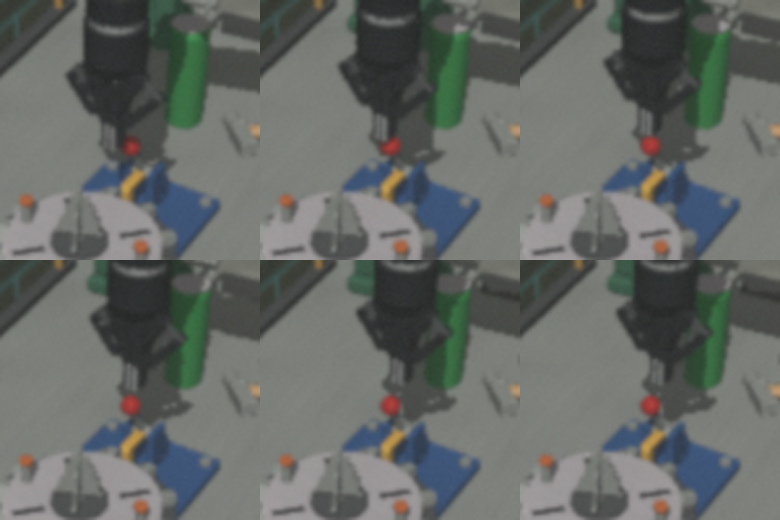

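```bash
python3 - <<'E'
from h import *
s=grab_frame("side"); t=grab_frame("top")
for n,p in [("ball",(0,-.113,.139)),("tip@-.074",(.002,-.074,.132)),("tip now",(.002,-.14,.132)),("pin_n",(-.082,0,.096)),("pin_f",(.082,0,.096))]:
    print(n,np.round(proj(s,np.array(W(*p))),1),np.round(proj(t,np.array(W(*p))),1))
for n in("pin_near","pin_far","pawl_ball","tree"):
  for c in("side","top"): print(n,c,[(r["score"],np.round(r["centre"],1)) for r in spot_in(c,n)[:2]])
def red(f):
    i=cv2.cvtColor(f["img"],cv2.COLOR_RGB2HSV); m=((i[...,0]<6)|(i[...,0]>174))&(i[...,1]>150)&(i[...,2]>90)
    n,_,st,ce=cv2.connectedComponentsWithStats(m.astype(np.uint8)); return [(st[k][4],np.round(ce[k],1)) for k in range(1,n) if st[k][4]>15]
print(red(s),red(t))
o1,d1=[],[]
from itertools import product
S=[x for x in red(s) if abs(x[1][0]-265)<12 and abs(x[1][1]-163)<12]; T=[x for x in red(t) if abs(x[1][0]-284)<12 and abs(x[1][1]-196)<12]
for a,b in product(S,T):
    (p,u),(q,v)=ray(s,a[1]),ray(t,b[1]); k=np.linalg.lstsq(np.c_[u,-v],q-p,rcond=None)[0]
    A,B=p+k[0]*u,q+k[1]*v; m=(A+B)/2; print("tri",m,"gap",np.linalg.norm(A-B),"base",Rm.T@(m[:2]-C))
save(t,"t3.png",(220,150,330,240),7)
E
```

```text
ball [265.3 165. ] [284.7 197.5]
tip@-.074 [258.6 172.6] [273.9 195.9]
tip now [268.8 162.5] [291.9 197.9]
pin_n [269.2 203.2] [251.2 217.1]
pin_f [225.6 185. ] [255.9 173.6]
pin_near side [(0.65, array([247.1, 211.2]))]
pin_near top [(0.93, array([242.1, 200.1]))]
pin_far side [(0.96, array([246.5, 207.1]))]
pin_far top [(0.87, array([247.4, 205.7]))]
pawl_ball side [(0.59, array([267.3, 173.8]))]
pawl_ball top []
tree side [(0.94, array([319.8, 234.9])), (0.91, array([243.6, 197.8]))]
tree top [(0.8, array([251.9, 194.4])), (0.73, array([253.2, 259.3]))]
[(np.int32(22), array([264.8, 165.3]))] [(np.int32(87), array([141.5, 255.1]))]
```

View pics/t3.png

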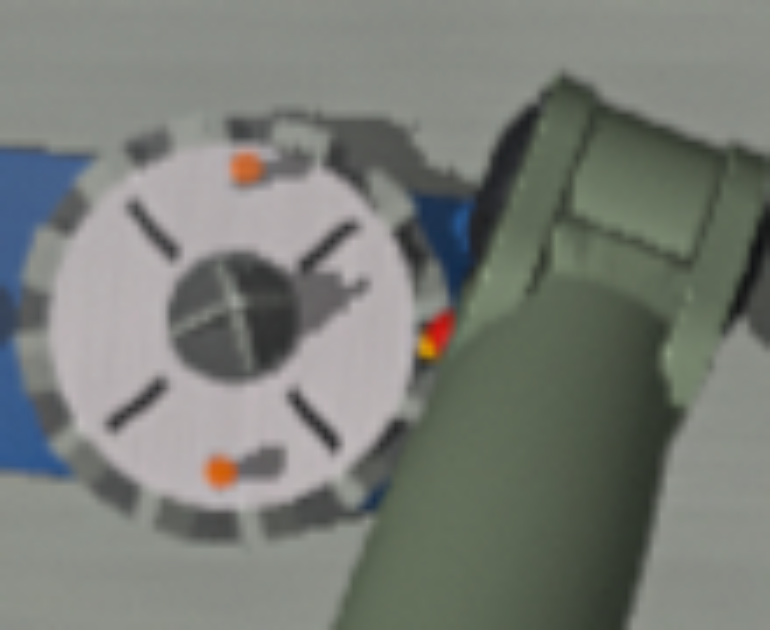

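```bash
python3 - <<'E'
from h import *
st=get_state(); s=grab_frame("side"); w=grab_frame("wrist")
p=st["position"]; print(p,st["eef_rot"],O)
a=proj(s,p); b=wproj(w,st,p); bb=wproj(w,st,np.array(W(0,-.113,.139))); print(a,b,bb)
def mk(im,x0,y0,n,k,pts):
    c=cv2.resize(im[y0:y0+n,x0:x0+n,::-1],None,fx=k,fy=k,interpolation=cv2.INTER_CUBIC)
    for q,col in pts: cv2.circle(c,(int((q[0]+.5-x0)*k),int((q[1]+.5-y0)*k)),3,col,1)
    return c
c1=mk(s["img"],235,130,56,7,[(a,(255,255,0)),(proj(s,np.array(W(0,-.113,.139))),(0,255,0))])
c2=mk(w["img"],200,170,112,3.5,[(b,(255,255,0)),(bb,(0,255,0))])
cv2.imwrite("pics/m2.png",np.hstack([c1,c2]))
E
```

```text
[ 0.57103698 -0.14958471  0.13200329] [ 2.33482811e+00  2.10190565e+00 -1.75249507e-05] [2.33495286 2.10180864 0.        ]
[np.float64(268.7996671258947), np.float64(162.50032067396234)] [254.94581852 222.56827328] [251.44485949 182.27281866]
```

View pics/m2.png

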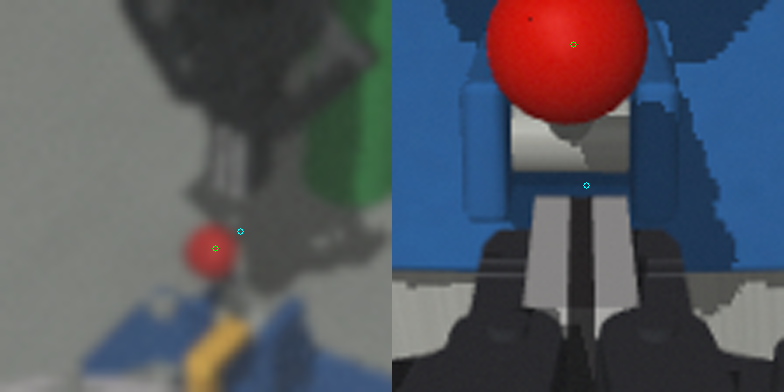

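```bash
python3 - <<'E'
from h import *
st=get_state(); s=grab_frame("side"); w=grab_frame("wrist"); p=st["position"]
for d in (0,.01,.015,.02,.025,.03): print(d,np.round(proj(s,p+[0,0,d]),1),np.round(wproj(w,st,p+[0,0,d]),1))
print(st["finger_gap"],st["grasp_force"])
E
```

```text
0 [268.8 162.5] [254.9 222.6]
0.01 [268.9 160.1] [255. 229.]
0.015 [269.  158.8] [255.  232.5]
0.02 [269.  157.6] [255.1 236.1]
0.025 [269.1 156.4] [255.1 240. ]
0.03 [269.1 155.1] [255.2 244.1]
0.0020521346440583108 0.0
```

The side view puts the real fingertips at crop (228,195), about 15–19 mm above the reported TCP (cyan), so they swept over the ball. I'll calibrate by touching a clear bit of bench.

```bash
python3 - <<'E'
from h import *
move_l(W(.002,-.14,.19),.2)
movep(W(-.16,-.12,.08),O)
move_l(W(-.16,-.12,.02),.1); print(F())
print(move_l(W(-.16,-.12,-.025),.03,until_force=4)); z=get_state()["position"][2]; print(z,F())
move_l(W(-.16,-.12,.10),.25); print(get_state()["clock"])
E
```

```text
[ 0.5 -0.1 -0.5]
False
-0.024849702735978307 [ 0.2 -0.5  0.2]
18.8667
```

```bash
python3 - <<'E'
from h import *
move_l(W(-.16,-.12,-.02),.25)
print(move_l(W(-.16,-.12,-.05),.03,until_force=4)); print(get_state()["position"][2],F())
s=grab_frame("side")
move_l(W(-.16,-.12,.10),.25); st=get_state();print(st["clock"],st["finger_gap"])
q=np.round(proj(s,np.array(W(-.16,-.12,0)))).astype(int); print(q)
save(s,"s4.png",(q[0]-40,q[1]-50,q[0]+40,q[1]+20),7)
E
```

```text
True
-0.02579042382259112 [-1.8  0.3  9.4]
20.6583 -0.00014492740428066452
[306 212]
```

Bench contact came at reported z = -0.025, so the tips sit 25 mm above the reported TCP. I'll push the ball again with that correction.

```bash
cat >> h.py <<'E'
D=.025
def Wt(x,y,z): return W(x,y,z-D)   # z of real fingertip
E
python3 - <<'E'
from h import *
movep(Wt(.001,-.070,.20),O)
move_l(Wt(.001,-.070,.131),.15); print(F())
for y in (-.10,-.125,-.15,-.158): move_l(Wt(.001,y,.131),.06); print(y,F())
print(move_l(Wt(.001,-.166,.131),.03,until_force=5),get_state()["position"],F())
move_l(Wt(.001,-.158,.131),.08)
move_l(Wt(.001,-.158,.22),.25)
movep(Wt(-.13,-.06,.22),O)
st=get_state(); s=grab_frame("side"); w=grab_frame("wrist")
c1=cv2.resize(s["img"][135:235,205:305,::-1],None,fx=3.8,fy=3.8,interpolation=cv2.INTER_CUBIC)
c2=cv2.resize(w["img"][:,66:446,::-1],(380,384))[:380]
cv2.imwrite("pics/m3.png",np.hstack([c1,c2])); print(st["clock"],proj(s,np.array(W(0,-.187,.139))))
for n in("pin_near","pin_far"):
  for r in tip_of("wrist",n)[:1]: print(n,r["score"],r["centre"],Rm.T@(wat_z(w,st,r["centre"],.096)[:2]-C))
E
```

```text
[ 0.9 -0.3 -0. ]
-0.1 [-0.1  0.1  0.6]
-0.125 [-0.5 -0.7 -0.1]
-0.15 [-0.1 -1.1 -1.1]
-0.158 [-0.1 -0.9 -0.1]
True [ 0.56733201 -0.17153492  0.10557748] [0.7 1.6 1. ]
25.8167 [np.float64(276.28243978701744), np.float64(154.2152673471738)]
pin_near 0.74 [305.3, 119.2] [-0.08453187 -0.0007903 ]
pin_far 0.88 [453.7, 127.4] [0.07885978 0.00154302]
```

View pics/m3.png

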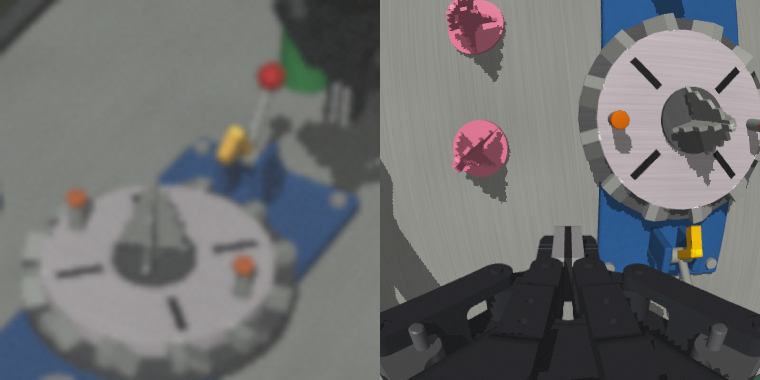

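The pawl lies back, with the ball at side px (276,155) as predicted. Next I push the near pin.

```bash
cat >> h.py <<'E'
def wheel():
    st=get_state(); w=grab_frame("wrist"); P={}
    for n in("pin_near","pin_far"):
        for r in tip_of("wrist",n)[:1]:
            P[n]=wat_z(w,st,r["centre"],.096)[:2]; print(n,r["score"],np.round(r["centre"]),np.round(Rm.T@(P[n]-C),4))
    if len(P)==2:
        d=Rm.T@(P["pin_far"]-P["pin_near"]); print("wheel",np.arctan2(d[1],d[0]),"len",np.hypot(*d))
    return w
E
python3 - <<'E'
from h import *
movep(Wt(-.080,-.036,.14),O)
move_l(Wt(-.080,-.036,.086),.12); print(F())
print(move_l(Wt(-.080,-.012,.086),.03,until_force=2.5),np.round(Rm.T@(get_state()["position"][:2]-C),4),F())
move_l(Wt(-.078,.017,.086),.05); print(np.round(Rm.T@(get_state()["position"][:2]-C),4),F())
move_l(Wt(-.082,.008,.086),.1)
move_l(Wt(-.082,.008,.20),.25)
movep(Wt(-.03,-.05,.30),O)
w=wheel(); save(w,"w5.png",s=1.5); print(get_state()["clock"])
E
```

```text
[-0.1 -1.3  0.3]
True [-0.0804 -0.0198] [ 0.   0.1 -0.3]
[-0.0777  0.0174] [ 0.  -1.6  0. ]
pin_near 0.68 [218.  93.] [-0.0736  0.0368]
pin_far 0.82 [339. 156.] [ 0.0708 -0.0362]
wheel -0.4680351726008057 len 0.16179267955735915
30.15
```

```bash
python3 - <<'E'
from h import *
movep(Wt(-.078,.004,.14),O)
move_l(Wt(-.078,.004,.086),.12)
move_l(Wt(-.077,.0207,.086),.04); print(np.round(Rm.T@(get_state()["position"][:2]-C),4),F())
move_l(Wt(-.080,.008,.086),.1)
move_l(Wt(-.080,.008,.20),.25)
movep(Wt(-.03,-.05,.30),O)
w=wheel(); print(get_state()["clock"])
E
```

```text
[-0.0764  0.0209] [ 1.  -1.7  1.5]
pin_near 0.59 [217.  93.] [-0.0736  0.0376]
pin_far 0.59 [340. 157.] [ 0.0717 -0.0368]
wheel -0.4732564162985896 len 0.16328133773853282
33.6583
```

```bash
cat >> h.py <<'E'
def orange(f,back,name):
    i=cv2.cvtColor(f["img"],cv2.COLOR_RGB2HSV); m=((i[...,0]>=6)&(i[...,0]<17)&(i[...,1]>170)&(i[...,2]>120)).astype(np.uint8)
    n,_,s,c=cv2.connectedComponentsWithStats(m); L=[]
    for k in range(1,n):
        if s[k][4]>=8:
            p=Rm.T@(back(c[k])[:2]-C); r=np.hypot(*p)
            if .06<r<.1: L.append(p); print(name,s[k][4],np.round(p,4),round(r,4))
    if len(L)==2:
        d=L[0]-L[1]; d=d*np.sign(d[0]); print(name,"angle",round(np.arctan2(d[1],d[0]),4))
E
python3 - <<'E'
from h import *
t=grab_frame("top"); t0={**t,"img":cv2.resize(cv2.imread("pics/top.png"),(512,384),interpolation=cv2.INTER_AREA)[:,:,::-1].copy()}
for n,f in(("top0",t0),("top",t)): orange(f,lambda q:at_z(f,q,.096),n)
st=get_state(); w=grab_frame("wrist")
orange(w,lambda q:wat_z(w,st,q,.096),"wrist")
i0=lambda n:cv2.resize(cv2.imread("pics/"+n),(512,384),interpolation=cv2.INTER_AREA)[:,:,::-1].copy()
orange({"img":i0("w5.png")},lambda q:wat_z(w,st,q,.096),"w5")
a=np.load("st1.npy"); s1={"position":a[0],"eef_rot":a[1]}
orange({"img":i0("w1.png")},lambda q:wat_z(w,s1,q,.096),"w1")
E
```

```text
top0 9 [-0.0816  0.0008] 0.0816
top 9 [-0.0706  0.0418] 0.0821
wrist 160 [-0.0724  0.0397] 0.0826
wrist 153 [ 0.0698 -0.0391] 0.08
wrist angle -0.5057
w5 157 [-0.0751  0.0372] 0.0838
w5 152 [ 0.0707 -0.0346] 0.0787
w5 angle -0.4574
w1 98 [0.0797 0.0022] 0.0797
w1 97 [-0.0822 -0.001 ] 0.0822
w1 angle 0.02
```

The wheel reads between -0.51 and -0.53, well inside the play. Now I tip the pawl down from behind.

```bash
python3 - <<'E'
from h import *
movep(Wt(-.03,-.225,.25),O)
move_l(Wt(.001,-.227,.21),.2)
move_l(Wt(.001,-.227,.131),.15); print(F())
move_l(Wt(.001,-.19,.131),.08); print(F())
move_l(Wt(.001,-.16,.131),.05); print(F())
print(move_l(Wt(.001,-.140,.131),.04,until_force=6),np.round(Rm.T@(get_state()["position"][:2]-C),4),F())
sleep(.3)
move_l(Wt(.001,-.155,.131),.1)
move_l(Wt(.001,-.155,.23),.25)
movep(Wt(-.13,-.06,.22),O)
st=get_state(); s=grab_frame("side"); w=grab_frame("wrist")
c1=cv2.resize(s["img"][135:235,205:305,::-1],None,fx=3.8,fy=3.8,interpolation=cv2.INTER_CUBIC)
c2=cv2.resize(w["img"][80:270,300:490,::-1],(380,380))
cv2.imwrite("pics/m6.png",np.hstack([c1,c2])); print(st["clock"],proj(s,np.array(W(0,-.113,.139))))
orange(w,lambda q:wat_z(w,st,q,.096),"wrist"); print(wproj(w,st,np.array(W(0,-.113,.139))))
# ball centroids: red
for n,f in(("side",s),("wrist",w)):
    i=cv2.cvtColor(f["img"],cv2.COLOR_RGB2HSV); m=(((i[...,0]<5)|(i[...,0]>174))&(i[...,1]>140)&(i[...,2]>80)).astype(np.uint8)
    k,_,q,c=cv2.connectedComponentsWithStats(m); print(n,[(q[j][4],np.round(c[j],1)) for j in range(1,k) if q[j][4]>12])
E
```

```text
[-0.3  0.1  0.4]
[ 0.   0.7 -0.6]
[-0.1 -0.5 -0.2]
False [ 0.001  -0.1399] [-0.3 -0.4 -0.1]
39.4417 [np.float64(265.30083664787406), np.float64(165.02165905299123)]
wrist 260 [-0.0743  0.04  ] 0.0844
wrist 168 [ 0.0674 -0.038 ] 0.0773
wrist angle -0.5033
[396.24531514 251.29658069]
side [(np.int32(25), array([264.6, 165.6])), (np.int32(183), array([248.5, 357.9]))]
wrist [(np.int32(571), array([394.2, 250.5]))]
```

View pics/m6.png

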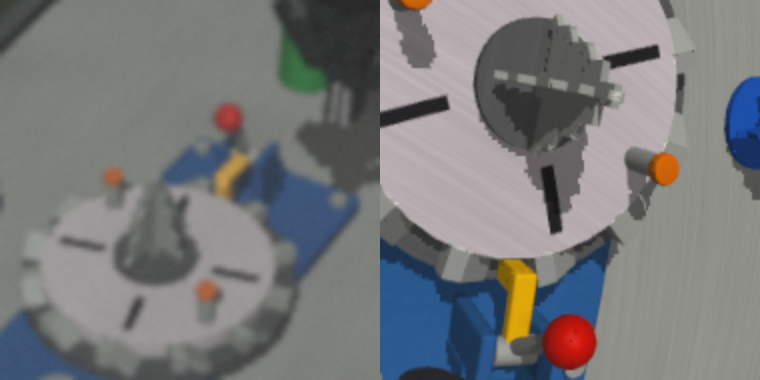

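The ball is at side px (264.6,165.6), the same as at the start (264.8,165.3), so the nose is fully home. The tree is standing and the wheel is one notch back.

```bash
python3 -c "
from cell import *
print(sign_off())"
```

```text
the job is handed in; nothing more can be done
None
```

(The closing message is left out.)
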